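# Finish weighing a porcelain jar on the two-plate balance

### The job

Finish weighing the porcelain jar for its shipping note: one of the three brass weights has been left on the jar's plate, so move it over to stand upright with the other two, then slide the poise along the front bar until the balance comes to rest level by itself, with your hand off it. Set the weight down softly, do not touch the jar or the other pieces on the bench, and handle the balance lightly: do not lean on it, ram it or squeeze the poise hard.

Things in the scene. Friction and masses are not known exactly. Their poses are not given: they have to be found in the camera images.
- balance: grey trip balance, fixed. Origin: centre of its underside on the bench, below the pivot; x away from the operator, y to the left plate. Base 110 x 360 mm, index plate between the plates 165 mm high. Plate centres at y = +-150 mm; poise bar along y at x = -140 mm, 6 mm wide, top edge 93 mm up when level. Delicate: the hand must not bear on or squeeze any part, poise included, with over 10 N
- beam (a joint): tilt of the beam (rad) about the balance's x axis, pivot 85 mm up. 0 = level, positive = left plate up; stops at +-0.06. Damped, settles in about 2 s. Near level it rests at 0.0042 rad per gram of difference between the sides; over about 14 g it lies on a stop and tells nothing of the amount. A hand touching the poise tips the beam: read it with the hand off
- left_plate (a point): left weighing plate of the balance, a flat steel disc 176 mm across without a rim, 112 mm above the bench when level. The point is the centre of its upper face, z up. The plate is guided: it rises and sinks about 9 mm either way but stays horizontal, and where a load stands on it does not matter. Set loads down softly, under 15 N
- right_plate (a point): right weighing plate of the balance, a flat steel disc 176 mm across without a rim, 112 mm above the bench when level. The point is the centre of its upper face, z up. The plate is guided: it rises and sinks about 9 mm either way but stays horizontal, and where a load stands on it does not matter. Set loads down softly, under 15 N
- poise (a joint): position of the sliding poise along the bar (m): 0 at mid-bar, positive towards the left plate; end stops at +-0.082. Friction about 0.8 N; it stays where left. Moving it 10 mm acts like 16.7 g put on the plate it moves towards, and changes the resting tilt by about 0.07 rad. Nearer the left plate lowers the left plate
- poise_block (a point): brass poise (250 g) on the bar: block 26 mm (x) by 30 mm (y) by 40 mm high around the bar, with a knob 18 mm across above it. This point is on its axis, 8 mm below the block's upper face and 16 mm above the bar's upper edge; the knob's top is 26 mm above this point. It can be pushed either way by a finger against its side above the bar
- weight1_mid (a point): brass knob weight of 200 g: round body 30 mm across and 30 mm high, narrow neck, knob 19 mm across on top, 48 mm high in all. Stands upright and loose on a plate. The point is on its axis half-way up (24 mm above its foot), z up. All three weights are alike
- weight2_mid (a point): brass knob weight of 200 g: round body 30 mm across and 30 mm high, narrow neck, knob 19 mm across on top, 48 mm high in all. Stands upright and loose on a plate. The point is on its axis half-way up (24 mm above its foot), z up. All three weights are alike
- weight3_mid (a point): brass knob weight of 200 g: round body 30 mm across and 30 mm high, narrow neck, knob 19 mm across on top, 48 mm high in all. Stands upright and loose on a plate. The point is on its axis half-way up (24 mm above its foot), z up. All three weights are alike
- jar: squat white porcelain jar with a lid, 78 mm across, 73 mm high, standing on one plate; origin at the centre of its foot, z up. Weighs 630 to 720 g, not known exactly. One weight stands beside it, about 80 mm between axes; the two others stand on the other plate, also about 80 mm apart. Do not touch it
- urn: white porcelain urn on a foot, 72 mm across, 90 mm high, on the bench; origin at the centre of its foot. Leave alone
- budvase: small white porcelain bud vase, 60 mm across, 90 mm high, on the bench; origin at the centre of its foot. Leave alone
- figurine: white porcelain figurine of a dancer, base 64 mm across, 135 mm high, on the bench; origin at the centre of its foot. Leave alone
- taperoll: roll of clear packing tape, 104 mm across, 48 mm high, lying on the bench; origin at the centre of its underside. Leave alone
Mind the look-alikes: they are no part of the job. What is shaped like the part that bears weight1_mid but pink is not meant.

How it is judged:
By the outcome, as a careful person would: the job done as asked, in the order asked, and still so for the second after the job is handed in, with the robot touching nothing.
It also fails if it takes over 69 s, if anything falls off the work surface, if the arm or the gripper's body presses on something with over 40 N, if the wrist force passes 120 N, or if a joint passes its speed limit or range.

### The arm

A 6-joint arm with a two-finger parallel gripper is mounted at the origin on the work surface. World frame = base frame: x ahead of the robot, y to its left, z up, the work surface at z = 0. Lengths are in m, angles in rad, forces in N, time in s.
With the tool pointing down it reaches from about 0.25 to 0.775 m from the base axis. Payload 4 kg.
Tool frame: the origin (TCP) lies at the centre of the arm's flange, where the gripper is bolted on; the fingertips stand ahead of it and the grasp point (between the pads) lies 180 mm ahead of it (robot.tcp_to_tips is the z of the fingertips in the tool frame, in m); z points along the fingers, y is the direction in which the jaws open and shut (so a half turn about z gives the same grasp; the last joint's range is limited). The gripper opens to 94 mm and grips with 3 to 60 N. Pads are 16 mm wide; open, the fingers measure 119 mm over their backs; the gripper's body (75 mm by 177 mm) begins 78 mm behind the grasp point.
Start: joints at [1.082, 0.087, 1.371, -0, 1.684, -0.103], TCP at [0.207, 0.51, 0.405] pointing down, gripper open.
Joint ranges: [-3.1, 3.1], [-0.76, 2.03], [0.27, 2.55], [-1.08, 4.22], [0.17, 2.65], [-2.57, 2.57]. Speed limits (rad/s): [2.79, 2.79, 3.14, 3.14, 3.14, 3.14].

### API

Orientations are given as [roll, pitch, yaw] about the fixed x, y, z axes, in that order (R = Rz(yaw) Ry(pitch) Rx(roll)).
In Python, from bench import robot gives the robot as it stands.
- The arm moves only by the tool move_arm, never from a script. Its argument "increments" is a list that holds one entry, the list of rows, each a list of 7 numbers: the opening, from 0 (shut) to 1 (fully open), then the shift along the tool's x, y, z as a fraction of full scale, then the turn, a rotation vector about the tool's x, y, z as a fraction of full scale. In form: [[[jaw, dx, dy, dz, rx, ry, rz], ...]]. A call has 1 to 8 rows; each row is the pose to reach, as a shift and turn from the pose commanded when the call began, along the tool's axes at that moment; what a row does not reach only later rows make up. Full scale, the value 1, is 0.1 m for a shift and pi/2 rad for a turn. A row lasts 1/12 s, in which the tool goes at most 41.7 mm and 7.16 degrees, less where a joint would pass 70% of its speed; a pose out of reach is approached as far as the arm can. A call with a number of a shift or a turn outside -1 to 1 is refused whole. A call with a gripper value outside its range is refused whole. The fingers move at their own pace and stop on an object; the grip force is fixed at half the most. Time passes only in rows, so rows that repeat a pose let the fingers close. It gives the time, the measured TCP pose, the force and the opening at its end, in the units of the state.
- robot.get_obs(): the state, without advancing time (a new reading comes with each control period).
- robot.snapshot(name): name is "scene" or "side" or "wrist"; returns (picture, depth): 384x512x3 uint8, red, green, blue; 384x512 float32, m along the optical axis (not along the pixel's ray), 0 where there is no reading.
- robot.camera_params(name): a dict with "mtx" (3x3 intrinsics, pixels), "R" (3x3) and "t" (3): a world point X has camera coordinates R X + t. Camera axes: x right, y down, z forward; pixel columns grow to the right and rows downward; lengths in m; the calibration is good to about 2 mm. The wrist camera is an equidistant fisheye: a pixel r from the principal point sees the ray r / f radians off the axis. A picture is of the moment at which its call begins: read the wrist's pose just before it. camera_params takes no time and is no camera call; for the wrist camera it gives the pose at the moment of the call.
- robot.close_job(): hands the job in, once; it reports no verdict.
The state is a dict: "time": time; "joint_positions": joint angles; "qvel": joint speeds; "joint_torque": joint torques, N m; "tool_pos": TCP position; "ee_rot": TCP orientation; "wrist_force": force on the tool from outside, world axes, zero at the start; "wrist_torque": the same for the moment, N m; "width": finger opening in m.
Only numpy, scipy, OpenCV 4.12 (cv2) and the standard library are available. Lean on these libraries where they do the work, as an engineer would, in place of code of your own. Each camera call takes 0.05 s, during which the arm holds its last target.

## Working session

There is one attempt and no reset: what is moved stays moved. The work goes in short steps, Python scripts to look and compute and a tool call to move; the robot and the scene stay as the last step left them, time stands still between calls to the robot, and variables do not carry over. Pictures are saved under pics/ and viewed, and the job is handed in when it is done.

Besides the shell and the picture viewer there is one more tool, called after "Call:" as name([rows], argument=value, ...), one row to a line, values as JSON. move_arm: Moves the arm, as the interface text tells. Its arguments: {"type":"object","properties":{"increments":{"type":"array","items":{"type":"array","items":{"type":"array","items":{"type":"number","minimum":-1,"maximum":1}}}}},"required":["increments"]}

```bash
ls; mkdir -p pics; cat > h.py <<'E'
import numpy as np, cv2, pickle
from bench import robot
def snap(n,tag):
    p=robot.camera_params(n); im,d=robot.snapshot(n)
    cv2.imwrite(f'pics/{tag}.png',im[:,:,::-1]); pickle.dump((p,im,d),open(f'pics/{tag}.pkl','wb')); return p,im,d
def load(tag): return pickle.load(open(f'pics/{tag}.pkl','rb'))
def ray(p,u,v):
    K=np.array(p['mtx']);d=np.array([(u-K[0,2])/K[0,0],(v-K[1,2])/K[1,1],1]);R=np.array(p['R']);t=np.array(p['t'])
    return -R.T@t, R.T@d
def onz(p,u,v,z):
    o,d=ray(p,u,v); return o+d*(z-o[2])/d[2]
def dep(p,u,v,D):
    o,d=ray(p,u,v); return o+d*D
def cloud(p,D):
    K=np.array(p['mtx']);v,u=np.mgrid[:D.shape[0],:D.shape[1]]
    X=np.stack([(u-K[0,2])/K[0,0]*D,(v-K[1,2])/K[1,1]*D,D],-1)
    return (X-np.array(p['t']))@np.array(p['R'])
E
python3 - <<'E'
from h import *
for n in('scene','side','wrist'):
    p,im,d=snap(n,n+'0'); print(n,np.round(p['mtx'],1).tolist(),np.round(p['R'],3).tolist(),np.round(p['t'],3))
o=robot.get_obs();print(o)
E
```

```text
pics
scene [[416.1, 0.0, 252.6], [0.0, 416.1, 191.4], [0.0, 0.0, 1.0]] [[-0.366, 0.93, -0.001], [0.66, 0.26, -0.705], [-0.656, -0.259, -0.709]] [ 0.206 -0.305  1.536]
side [[360.1, 0.0, 250.4], [0.0, 360.1, 189.5], [0.0, 0.0, 1.0]] [[0.994, -0.107, 0.008], [-0.074, -0.737, -0.672], [0.078, 0.668, -0.74]] [-0.565  0.128  1.227]
wrist [[297.3, 0.0, 255.4], [0.0, 297.3, 192.6], [0.0, 0.0, 1.0]] [[0.376, 0.926, -0.001], [0.89, -0.361, 0.278], [0.257, -0.106, -0.961]] [-0.549 -0.028  0.391]
{'time': 0.15, 'joint_positions': array([ 1.08187363e+00,  8.77844536e-02,  1.37188467e+00, -3.34604385e-05,
        1.68358332e+00, -1.03077072e-01]), 'qvel': array([-0.00108243, -0.000852  , -0.00399502, -0.00021488, -0.00093749,
        0.00108672]), 'joint_torque': array([ 1.32826764e-03, -3.40645015e+01, -3.02791500e+01,  7.19145290e-02,
        3.05129634e-02, -1.05617887e-04]), 'tool_pos': array([0.20694699, 0.50949248, 0.40378457]), 'ee_rot': array([-3.13993825e+00, -1.37705942e-04,  2.75574318e+00]), 'wrist_force': array([-0.05526632, -0.22648926, -0.30354088]), 'wrist_torque': array([0.00064719, 0.02981453, 0.00854054]), 'width': 0.09383334501602814}
```

View pics/scene0.png

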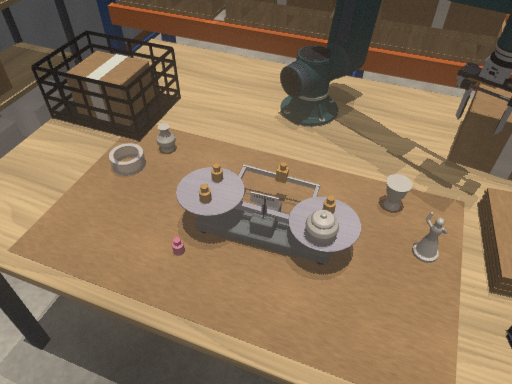

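View pics/side0.png

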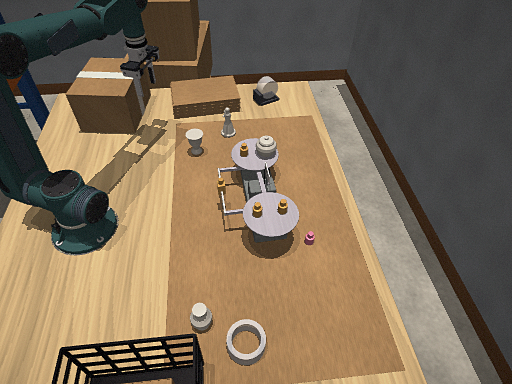

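View pics/wrist0.png

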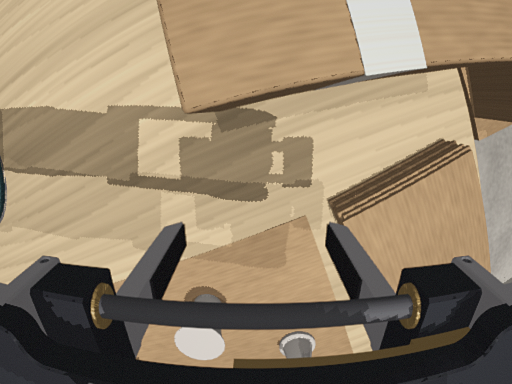

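The scene view shows the jar (322,222) on the left plate with one brass weight (330,204). The other two brass weights, at (217,172) and (205,193), are on the right plate. The poise is at (283,172) and the pink look-alike at (178,245) on the bench.

```bash
python3 - <<'E'
from h import *
for n in('scene','side'):
    p,im,D=load(n+'0'); C=cloud(p,D); hsv=cv2.cvtColor(im,cv2.COLOR_RGB2HSV)
    # plates
    g=(hsv[...,1]<60)&(hsv[...,2]>90)&(C[...,2]>.095)&(C[...,2]<.13)
    g[:,:]&=(C[...,0]>.3)
    nn,l,s,c=cv2.connectedComponentsWithStats(g.astype(np.uint8))
    for i in range(1,nn):
        if s[i,4]>200: 
            P=C[l==i]; print(n,'plate',s[i].tolist(),c[i].round(1),np.median(P,0).round(4),P.min(0).round(3),P.max(0).round(3),P[:,2].std().round(4))
            (cx,cy),ax,_=cv2.fitEllipse(cv2.convexHull(np.argwhere(l==i)[:,::-1].astype(np.int32))); print('  ell',cx,cy,onz(p,cx,cy,np.median(P[:,2])).round(4))
    m=(hsv[...,0]>8)&(hsv[...,0]<28)&(hsv[...,1]>140)&(C[...,2]>.09)&(C[...,2]<.19)&(C[...,0]>.3)
    nn,l,s,c=cv2.connectedComponentsWithStats(m.astype(np.uint8))
    for i in range(1,nn):
        if s[i,4]>25:
            P=C[l==i];print(n,'brass',s[i].tolist(),c[i].round(1),np.median(P,0).round(4),'zmax',P[:,2].max().round(4))
    print('zbench',np.median(C[240:300,100:160 ,2] if n=='scene' else C[260:300,250:300,2]))
im=load('scene0')[1][140:270,160:370]; cv2.imwrite('pics/c1.png',cv2.resize(im,None,fx=3.8,fy=3.8,interpolation=cv2.INTER_CUBIC)[:,:,::-1])
im=load('side0')[1][120:260,200:330]; cv2.imwrite('pics/c2.png',cv2.resize(im,None,fx=4,fy=4,interpolation=cv2.INTER_CUBIC)[:,:,::-1])
E
```

```text
scene plate [176, 165, 89, 51, 2450] [212.8 191.9] [ 0.6222 -0.0783  0.1206] [ 0.473 -0.182  0.095] [0.708 0.046 0.126] 0.0063
  ell 227.42092895507812 190.76866149902344 [ 0.6082 -0.051   0.1206]
scene plate [288, 197, 73, 55, 2124] [325.3 224.7] [0.6097 0.2212 0.1029] [0.518 0.117 0.098] [0.694 0.292 0.13 ] 0.0038
  ell 324.3683166503906 224.0529327392578 [0.6105 0.2063 0.1029]
zbench 0.0007037537965850348
side plate [231, 138, 48, 32, 749] [250.9 156.2] [0.5893 0.177  0.1029] [0.517 0.116 0.097] [0.689 0.292 0.129] 0.002
  ell 254.23524475097656 154.05874633789062 [0.6028 0.1971 0.1029]
side plate [223, 182, 76, 55, 1776] [269.3 214.3] [ 0.6163 -0.1081  0.1208] [ 0.474 -0.183  0.095] [0.706 0.061 0.127] 0.0051
  ell 259.810302734375 208.3072967529297 [ 0.5888 -0.0758  0.1208]
side brass [240, 143, 8, 14, 78] [243.6 149.8] [0.5638 0.1929 0.1326] zmax 0.1558
side brass [217, 178, 9, 15, 97] [220.8 184.8] [0.4719 0.0417 0.1154] zmax 0.1385
side brass [278, 199, 10, 15, 103] [282.2 206.5] [ 0.6537 -0.0991  0.1514] zmax 0.1706
side brass [253, 202, 9, 16, 103] [256.9 209.8] [ 0.5755 -0.1039  0.151 ] zmax 0.1713
zbench 0.0006381329068158654
```

View pics/c1.png

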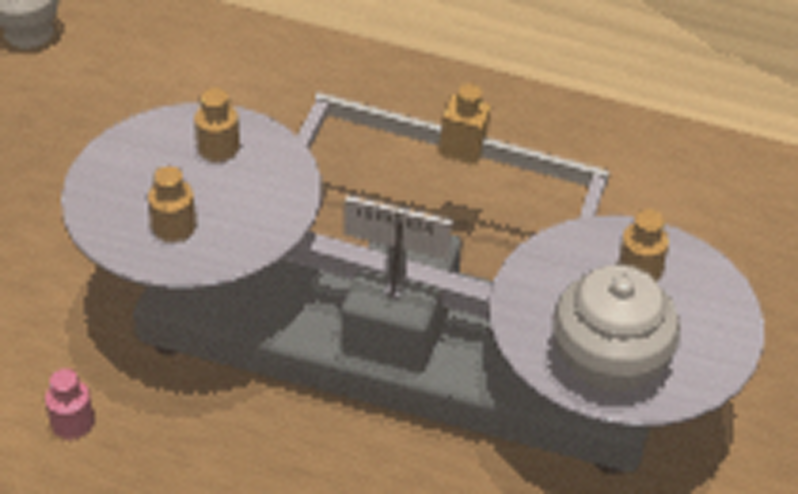

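View pics/c2.png

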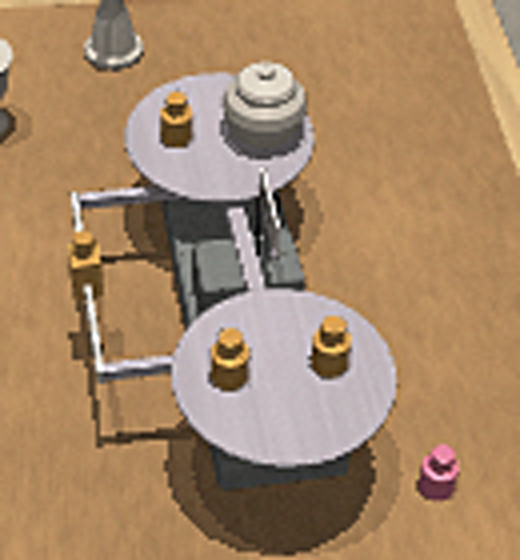

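```bash
cat >> h.py <<'E'
from scipy.optimize import least_squares
def fitplates(tags,zl=None):
    """robust circle rim fit, both views"""
    out={}
    for nm,c0 in(('L',(.61,.205)),('R',(.61,-.095))):
        P=[]
        zs=[]
        for t in tags:
            p,im,D=load(t);C=cloud(p,D);hsv=cv2.cvtColor(im,cv2.COLOR_RGB2HSV)
            m=(np.hypot(C[...,0]-c0[0],C[...,1]-c0[1])<.1)&(hsv[...,1]<60)&(C[...,2]>.098)&(C[...,2]<.127)
            Q=C[m];z=np.median(Q[:,2]);zs.append((z,len(Q)))
            P.append(Q[abs(Q[:,2]-z)<.002])
        P=np.vstack(P)
        h=cv2.convexHull(P[:,:2].astype(np.float32))[:,0]
        r=least_squares(lambda q:np.hypot(h[:,0]-q[0],h[:,1]-q[1])-q[2],[*c0,.088],loss='soft_l1',f_scale=.002).x
        out[nm]=(r,zs)
    return out
E
python3 - <<'E'
from h import *
print('tips',robot.tcp_to_tips)
for t in (['scene0'],['side0'],['scene0','side0']):
    o=fitplates(t);print(t,{k:(v[0].round(4),np.round(v[1],4).tolist()) for k,v in o.items()})
# brass by colour in both views, silhouettes
for n in('scene','side'):
    p,im,D=load(n+'0');C=cloud(p,D);hsv=cv2.cvtColor(im,cv2.COLOR_RGB2HSV)
    for nm,c,z in(('w3',(.56,.193),.103),('w1',(.575,-.104),.1206),('w2',(.654,-.099),.1206),('poise',(.47,.04),.09)):
        m=(np.hypot(C[...,0]-c[0],C[...,1]-c[1])<.035)&(C[...,2]>z+.004)&(C[...,2]<z+.055)&(hsv[...,1]>110)
        P=C[m]; K=P[P[:,2]>z+.043]
        (cx,cy),r=cv2.minEnclosingCircle(K[:,:2].astype(np.float32)) if len(K) else ((0,0),0)
        v,u=np.nonzero(m); ur=(u.min()+u.max())/2; 
        print(n,nm,len(P),'top',np.array([cx,cy,r]).round(4),P[:,2].max().round(4),'px',u.min(),u.max(),v.min(),v.max(), 'bboxmid',onz(p,ur,(v.min()+v.max())/2,z+.024).round(4))
    m=(C[...,2]>.115)&(hsv[...,1]<50)&(np.hypot(C[...,0]-.63,C[...,1]-.21)<.07)&(C[...,2]<.2)
    P=C[m];(cx,cy),r=cv2.minEnclosingCircle(P[:,:2].astype(np.float32));print(n,'jar',cx,cy,r,P[:,2].max())
E
```

```text
tips 0.1992
['scene0'] {'L': (array([0.6053, 0.2044, 0.0874]), [[0.1029, 2179.0]]), 'R': (array([ 0.62  , -0.0943,  0.0875]), [[0.1207, 2301.0]])}
['side0'] {'L': (array([0.6037, 0.201 , 0.0871]), [[0.1029, 857.0]]), 'R': (array([ 0.6196, -0.0969,  0.0871]), [[0.1209, 1724.0]])}
['scene0', 'side0'] {'L': (array([0.6049, 0.2027, 0.0884]), [[0.1029, 2179.0], [0.1029, 857.0]]), 'R': (array([ 0.6202, -0.0956,  0.0883]), [[0.1207, 2301.0], [0.1209, 1724.0]])}
scene w3 108 top [0.565  0.2039 0.0108] 0.1541 px 324 335 195 211 bboxmid [0.5607 0.2034 0.127 ]
scene w1 106 top [ 0.5773 -0.0942  0.0105] 0.1715 px 211 221 163 180 bboxmid [ 0.5758 -0.0967  0.1446]
scene w2 101 top [ 0.6577 -0.0894  0.009 ] 0.1715 px 199 210 184 201 bboxmid [ 0.6559 -0.0906  0.1446]
scene poise 154 top [0.4739 0.0522 0.0092] 0.137 px 276 288 162 178 bboxmid [0.4751 0.0517 0.114 ]
scene jar 0.6249364018440247 0.20101028680801392 0.06195986643433571 0.17691149478345713
side w3 83 top [0.5652 0.1978 0.0107] 0.1558 px 240 247 143 155 bboxmid [0.5636 0.2017 0.127 ]
side w1 111 top [ 0.5772 -0.0979  0.0091] 0.1717 px 253 261 202 216 bboxmid [ 0.5769 -0.0969  0.1446]
side w2 111 top [ 0.6565 -0.0921  0.0098] 0.1706 px 278 287 199 213 bboxmid [ 0.6565 -0.0929  0.1446]
side poise 99 top [0.4721 0.0483 0.0089] 0.1385 px 217 225 178 191 bboxmid [0.4728 0.0452 0.114 ]
side jar 0.6254968643188477 0.1973939836025238 0.05336824059486389 0.176354337964294
```

Call:
move_arm([
  [[0.65,-0.3,-0.1,-0.1,-0.0,0,-0.07],[0.65,-0.6,-0.2,-0.2,0,0,-0.14],[0.65,-0.9,-0.3,-0.3,0,0,-0.21],[0.65,-1,-0.34,-0.3,0,0,-0.278],[0.65,-1,-0.34,-0.3,0,0,-0.278]],
])

```text
time: 0.57
tool_pos: [0.2885, 0.439, 0.4353]
ee_rot: [3.141, 0.001, -3.093]
wrist_force: [0.3, 1.1, -0.5]
width: 0.0641
```

```bash
cat >> h.py <<'E'
from scipy.spatial.transform import Rotation as Ro
def to(x,y,gz,yaw=np.pi+.051):
    o=robot.get_obs();R=Ro.from_euler('xyz',o['ee_rot']);g=o['tool_pos']+R.apply([0,0,.18])
    T=Ro.from_euler('xyz',[np.pi,0,yaw])
    tp=np.array([x,y,gz+.18])
    d=R.inv().apply(tp-o['tool_pos'])/.1; r=(R.inv()*T).as_rotvec()/(np.pi/2)
    print('t',round(o['time'],2),'tcp',o['tool_pos'].round(4),'grasp',g.round(4),'rpy',o['ee_rot'].round(4),'F',o['wrist_force'].round(2),'w',o['width'].round(4)); print('  need',d.round(3),r.round(3))
E
python3 -c "
from h import *
to(.564,.2015,.21)"
```

```text
Traceback (most recent call last):
  File "h.py", line 41, in to
    print('t',round(o['time'],2),'tcp',o['tool_pos'].round(4),'grasp',g.round(4),'rpy',o['ee_rot'].round(4),'F',o['wrist_force'].round(2),'w',o['width'].round(4)); print('  need',d.round(3),r.round(3))
                                                                                                                                              ^^^^^^^^^^^^^^^^
AttributeError: 'float' object has no attribute 'round'
```

Call:
move_arm([
  [[0.65,-0.3,-0.28,0,0,0,0],[0.65,-0.6,-0.56,0,0,0,0],[0.65,-0.9,-0.85,0,0,0,0]],
])

```text
time: 0.82
tool_pos: [0.3809, 0.3603, 0.4339]
ee_rot: [3.141, -0.001, -3.09]
wrist_force: [1.2, 1.2, 0.5]
width: 0.0614
```

Call:
move_arm([
  [[0.65,-0.3,-0.28,0,0,0,0],[0.65,-0.6,-0.56,0,0,0,0],[0.65,-0.9,-0.85,0,0,0,0]],
])

```text
time: 1.07
tool_pos: [0.4758, 0.2795, 0.4339]
ee_rot: [3.141, -0.001, -3.092]
wrist_force: [-0.0, 0.6, -0.1]
width: 0.0611
```

Call:
move_arm([
  [[0.65,-0.3,-0.3,0.1,0,0,0],[0.65,-0.6,-0.6,0.2,0,0,0],[0.65,-0.75,-0.75,0.2,0,0,0],[0.65,-0.75,-0.75,0.2,0,0,0],[0.65,-0.75,-0.75,0.2,0,0,0]],
])

```text
time: 1.48
tool_pos: [0.5544, 0.2087, 0.4131]
ee_rot: [3.141, -0.003, -3.094]
wrist_force: [0.2, 0.3, -0.3]
width: 0.0611
```

```bash
sed -i "s/o\['width'\].round(4)/round(float(o['width']),4)/" h.py; python3 -c "
from h import *
to(.564,.2015,.127)
p,im,d=snap('wrist','wrist1');snap('side','side1');snap('scene','scene1')
print(p['mtx'])"
```

```text
t 1.48 tcp [0.5544 0.2087 0.4131] grasp [0.5538 0.2088 0.2331] rpy [ 3.1411 -0.0032 -3.0943] F [ 0.19  0.26 -0.27] w 0.0611
  need [-0.096 -0.077  1.06 ] [ 0.    -0.002 -0.002]
[[297.31863964   0.         255.39263443]
 [  0.         297.31863964 192.57276831]
 [  0.           0.           1.        ]]
```

View pics/wrist1.png

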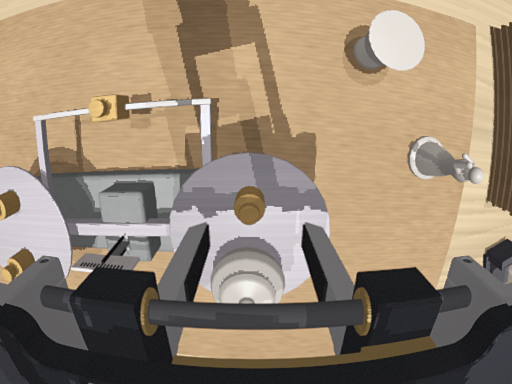

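View pics/side1.png

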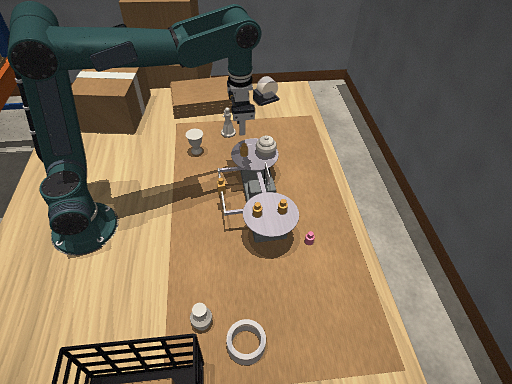

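```bash
cat >> h.py <<'E'
def wonz(p,u,v,z):
    K=np.array(p['mtx']);a=np.array([u-K[0,2],v-K[1,2]])/K[0,0];th=np.linalg.norm(a)
    d=np.r_[a/th*np.sin(th),np.cos(th)];R=np.array(p['R']);o=-R.T@np.array(p['t']);d=R.T@d
    return o+d*(z-o[2])/d[2]
def wproj(p,X):
    c=np.array(p['R'])@X+np.array(p['t']);th=np.arctan2(np.hypot(c[0],c[1]),c[2]);K=p['mtx']
    return np.array([K[0][2],K[1][2]])+K[0][0]*th*c[:2]/np.hypot(c[0],c[1])
E
python3 - <<'E'
from h import *
p,im,D=load('wrist1')
im=im.copy()
for X in ((.564,.2015,.151),(.564,.2015,.103),(.473,.0495,.1385)): 
    q=wproj(p,np.array(X));print(q.round(1)); cv2.circle(im,tuple(int(round(4*a)) for a in q),8,(0,255,0),-1,shift=2) if 0 else im.__setitem__((int(round(q[1])),int(round(q[0]))),(0,255,0))
a=cv2.resize(im[170:270,190:320],None,fx=5,fy=5,interpolation=cv2.INTER_NEAREST)
cv2.imwrite('pics/c3.png',a[:,:,::-1])
E
```

```text
[246.2 216.6]
[247.5 200. ]
[ 89.8 110.7]
```

View pics/c3.png

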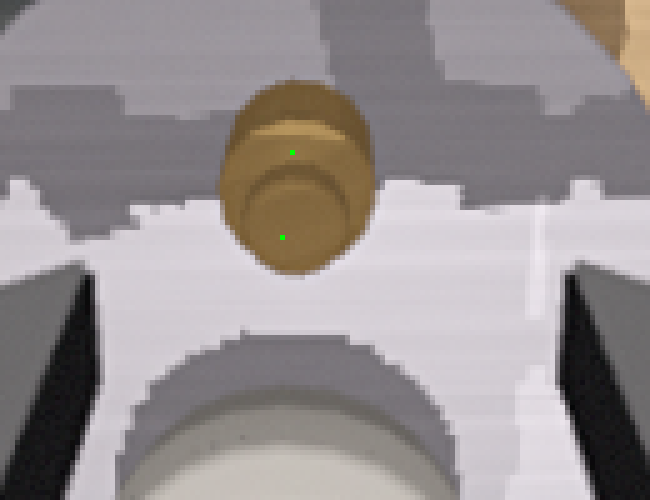

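The crop shows the brass weight beside the jar, with its knob top at about px (249.4, 214.4). It is brass, not pink, and it stands on the jar's plate, so it is the one meant.

```bash
python3 - <<'E'
from h import *
p,im,D=load('wrist1')
print(wonz(p,249.4,214.4,.151))
# where grasp axis projects; poise knob top / rights
for u,v,z in((100,108,.1385),(247,300,.17)): print(wonz(p,u,v,z))
o=robot.get_obs();print(o['tool_pos'],o['ee_rot'])
# right plate/weights in other view consistency
a=im[150:300,0:60];cv2.imwrite('pics/c4.png',cv2.resize(im[90:130,80:140],None,fx=8,fy=8)[:,:,::-1])
E
```

```text
[0.56187367 0.20418769 0.151     ]
[0.4709685  0.06107701 0.1385    ]
[0.63901555 0.20532775 0.17      ]
[0.55292524 0.21031624 0.41491406] [ 3.14078383e+00 -1.15562712e-04 -3.08946550e+00]
```

View pics/c4.png

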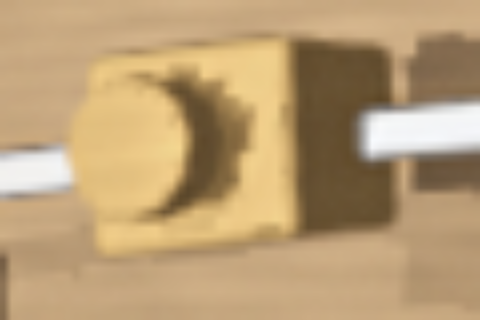

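```bash
python3 -c "
from h import *
to(.563,.203,.127)"
```

```text
t 1.63 tcp [0.5529 0.2103 0.4149] grasp [0.5529 0.2105 0.2349] rpy [ 3.1408e+00 -1.0000e-04 -3.0895e+00] F [-0.66  0.2  -0.05] w 0.0609
  need [-0.097 -0.079  1.079] [ 0.001 -0.     0.001]
```

Call:
move_arm([
  [[0.65,-0.1,-0.08,0.2,0,0,0],[0.65,-0.1,-0.08,0.4,0,0,0],[0.65,-0.1,-0.08,0.6,0,0,0],[0.65,-0.1,-0.08,0.75,0,0,0],[0.65,-0.1,-0.08,0.75,0,0,0]],
])

```text
time: 2.05
tool_pos: [0.5624, 0.2027, 0.336]
ee_rot: [-3.141, -0.007, -3.089]
wrist_force: [-0.9, -0.1, -1.1]
width: 0.0611
```

```bash
python3 -c "
from h import *
to(.563,.203,.127)
p,im,D=snap('wrist','wrist2')
for X in ((.563,.203,.151),(.563,.203,.103)): print(wproj(p,np.array(X)))
cv2.imwrite('pics/c5.png',cv2.resize(im[150:384,140:380],None,fx=2.5,fy=2.5)[:,:,::-1])
"
```

```text
t 2.05 tcp [0.5624 0.2027 0.336 ] grasp [0.5612 0.2025 0.156 ] rpy [-3.1408 -0.0068 -3.0888] F [-0.94 -0.12 -1.09] w 0.0611
  need [-0.008  0.003  0.29 ] [-0.001 -0.004  0.001]
[255.84777134 248.27390659]
[255.78063643 220.33019498]
```

View pics/c5.png

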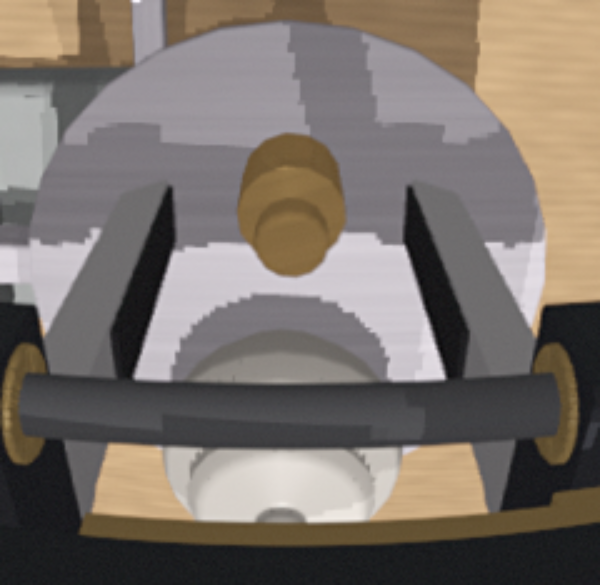

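Call:
move_arm([
  [[0.65,-0.01,0,0.1,0,0,0],[0.65,-0.01,0,0.2,0,0,0],[0.65,-0.01,0,0.28,0,0,0],[0.65,-0.01,0,0.28,0,0,0]],
])

```text
time: 2.43
tool_pos: [0.5647, 0.2015, 0.3096]
ee_rot: [-3.141, -0.003, -3.091]
wrist_force: [0.3, -0.8, -1.4]
width: 0.0616
```

Call:
move_arm([
  [[0.5,0,0,0,0,0,0],[0.4,0,0,0,0,0,0],[0.35,0,0,0,0,0,0],[0.3,0,0,0,0,0,0],[0.2,0,0,0,0,0,0],[0.2,0,0,0,0,0,0]],
])

```text
time: 2.93
tool_pos: [0.5654, 0.2016, 0.3123]
ee_rot: [3.141, 0.001, -3.091]
wrist_force: [-0.5, 2.4, 1.0]
width: 0.0295
```

```bash
python3 -c "
from h import *
to(.563,.203,.127)
p,im,D=snap('wrist','wrist3')
cv2.imwrite('pics/c6.png',cv2.resize(im[150:384,140:380],None,fx=2.5,fy=2.5)[:,:,::-1])
"
```

```text
t 2.93 tcp [0.5654 0.2016 0.3123] grasp [0.5655 0.2018 0.1323] rpy [ 3.1405e+00  1.0000e-03 -3.0907e+00] F [-0.48  2.37  0.98] w 0.0295
  need [0.023 0.015 0.053] [ 0.001  0.001 -0.   ]
```

View pics/c6.png

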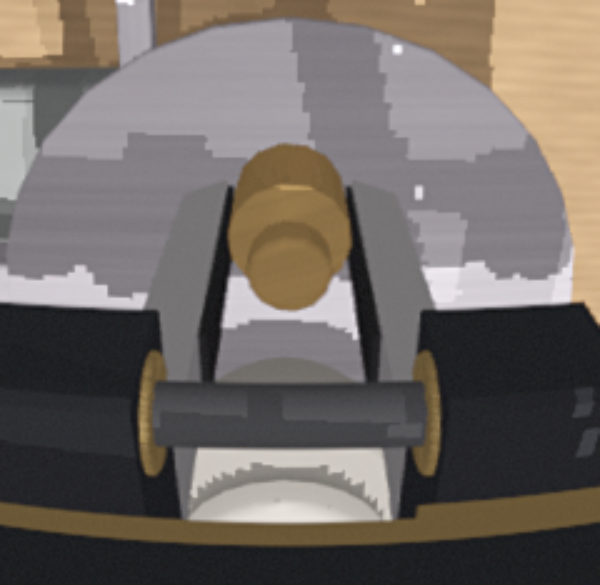

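Call:
move_arm([
  [[0.2,0,0,-0.05,0,0,0],[0.2,0,0,-0.15,0,0,0],[0.2,0,0,-0.35,0,0,0],[0.2,0,0,-0.6,0,0,0],[0.2,0,0,-0.85,0,0,0],[0.2,0,0,-0.95,0,0,0],[0.2,0,0,-0.95,0,0,0]],
])

```text
time: 3.57
tool_pos: [0.5655, 0.2013, 0.411]
ee_rot: [3.14, 0.007, -3.091]
wrist_force: [0.9, -0.4, -1.7]
width: 0.0293
```

```bash
python3 -c "
from h import *
to(.6217,-.1256,.22)
p,im,D=snap('wrist','wrist4');snap('side','side4')
cv2.imwrite('pics/c7.png',np.hstack([cv2.resize(im[150:384,140:380],(400,390)),cv2.resize(load('side4')[1][100:260,180:340],(390,390))])[:,:,::-1])
"
```

```text
t 3.57 tcp [0.5655 0.2013 0.411 ] grasp [0.5668 0.2017 0.231 ] rpy [ 3.1403  0.0073 -3.0908] F [ 0.89 -0.44 -1.69] w 0.0293
  need [-0.395 -3.294  0.108] [ 0.001  0.005 -0.   ]
```

View pics/c7.png

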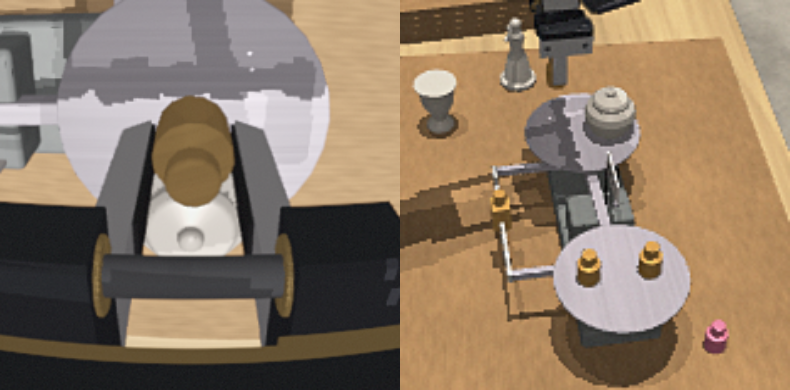

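Call:
move_arm([
  [[0.2,-0.03,-0.15,0,0,0,0],[0.2,-0.06,-0.4,0,0,0,0],[0.2,-0.09,-0.7,0,0,0,0],[0.2,-0.12,-1,0,0,0,0]],
])

```text
time: 4.0
tool_pos: [0.5821, 0.1015, 0.4035]
ee_rot: [-3.141, -0.005, -3.089]
wrist_force: [-0.1, -0.1, -1.9]
width: 0.0292
```

Call:
move_arm([
  [[0.2,-0.03,-0.3,0,0,0,0],[0.2,-0.06,-0.6,0,0,0,0],[0.2,-0.09,-0.9,0,0,0,0],[0.2,-0.12,-1,0,0,0,0]],
])

```text
time: 4.33
tool_pos: [0.5994, -0.0009, 0.4036]
ee_rot: [-3.14, -0.005, -3.095]
wrist_force: [-0.9, 0.1, -1.8]
width: 0.0293
```

Call:
move_arm([
  [[0.2,-0.05,-0.3,0,0,0,0],[0.2,-0.08,-0.6,0,0,0,0],[0.2,-0.1,-0.85,0,0,0,0],[0.2,-0.13,-1,0,0,0,0],[0.2,-0.13,-1,0,0,0,0],[0.2,-0.13,-1,0,0,0,0]],
])

```text
time: 4.83
tool_pos: [0.6176, -0.0964, 0.405]
ee_rot: [3.139, -0.003, -3.091]
wrist_force: [0.6, 0.2, -2.0]
width: 0.0292
```

```bash
python3 -c "
from h import *
p,im,D=snap('wrist','wrist5');snap('side','side5');snap('scene','scene5')
to(.6217,-.1256,.17)
cv2.imwrite('pics/c8.png',np.hstack([cv2.resize(im[100:384,100:400],(400,390)),cv2.resize(load('side5')[1][100:260,180:340],(390,390))])[:,:,::-1])
"
```

```text
t 4.98 tcp [ 0.6175 -0.0949  0.4063] grasp [ 0.6173 -0.0947  0.2263] rpy [ 3.1405e+00 -6.0000e-04 -3.0889e+00] F [ 0.01 -0.15 -1.69] w 0.0292
  need [-0.026 -0.31   0.563] [ 0.001 -0.     0.001]
```

View pics/c8.png

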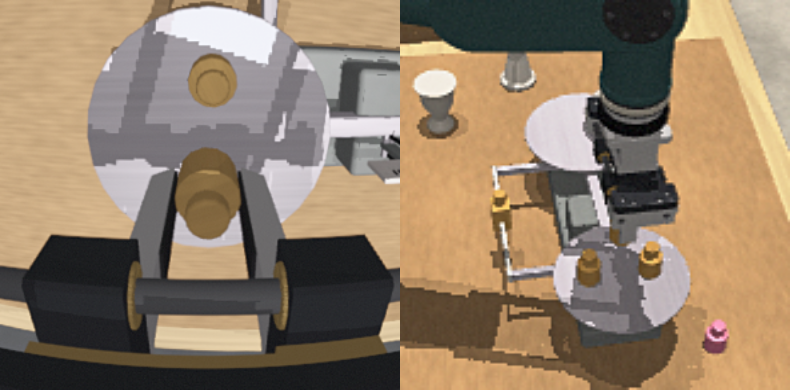

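Call:
move_arm([
  [[0.2,-0.03,-0.15,0,0,0,0],[0.2,-0.03,-0.31,0,0,0,0],[0.2,-0.03,-0.31,0.15,0,0,0],[0.2,-0.03,-0.31,0.35,0,0,0],[0.2,-0.03,-0.31,0.55,0,0,0],[0.2,-0.03,-0.31,0.62,0,0,0],[0.2,-0.03,-0.31,0.62,0,0,0],[0.2,-0.03,-0.31,0.62,0,0,0]],
])

```text
time: 5.65
tool_pos: [0.6221, -0.1278, 0.3448]
ee_rot: [-3.142, -0.0, -3.091]
wrist_force: [1.0, -0.5, -1.4]
width: 0.0295
```

```bash
python3 -c "
from h import *
p,im,D=snap('wrist','wrist6');snap('side','side6');snap('scene','scene6')
to(.6217,-.1256,.15)
print(fitplates(['scene6','side6']))
cv2.imwrite('pics/c9.png',np.hstack([cv2.resize(im[100:384,100:400],(400,390)),cv2.resize(load('side6')[1][170:250,210:310],(390,390))])[:,:,::-1])
"
```

```text
t 5.8 tcp [ 0.6224 -0.1274  0.3467] grasp [ 0.623  -0.1276  0.1667] rpy [-3.1404  0.0033 -3.0907] F [-0.75  0.05 -1.45] w 0.0292
  need [0.007 0.019 0.167] [-0.001  0.002 -0.   ]
{'L': (array([0.60441265, 0.20309642, 0.08804075]), [(np.float64(0.10295953339506791), 2320), (np.float64(0.10283086450309846), 613)]), 'R': (array([ 0.62052967, -0.09562882,  0.08825212]), [(np.float64(0.12081039592172939), 2008), (np.float64(0.12085736716813739), 1215)])}
```

View pics/c9.png

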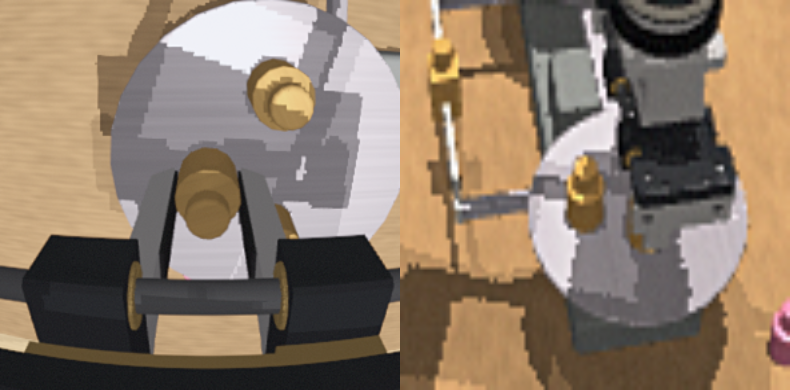

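Good. Now I lower it slowly, 2–3 mm per row, starting with 14 mm.

Call:
move_arm([
  [[0.2,0,0,0.03,0,0,0],[0.2,0,0,0.06,0,0,0],[0.2,0,0,0.09,0,0,0],[0.2,0,0,0.12,0,0,0],[0.2,0,0,0.12,0,0,0],[0.2,0,0,0.12,0,0,0]],
])

```text
time: 6.3
tool_pos: [0.622, -0.1271, 0.3321]
ee_rot: [3.141, -0.001, -3.091]
wrist_force: [0.4, 0.0, -2.5]
width: 0.0293
```

Call:
move_arm([
  [[0.2,0,0,0.01,0,0,0],[0.2,0,0,0.02,0,0,0],[0.2,0,0,0.03,0,0,0],[0.2,0,0,0.03,0,0,0]],
])

```text
time: 6.63
tool_pos: [0.6221, -0.1272, 0.3302]
ee_rot: [-3.141, 0.001, -3.091]
wrist_force: [-2.0, 0.4, 1.7]
width: 0.029
```

```bash
python3 -c "
from h import *
p,im,D=snap('wrist','wrist7');snap('side','side7');snap('scene','scene7')
to(.6217,-.1256,.15)
print(fitplates(['scene7','side7']))
cv2.imwrite('pics/c10.png',np.hstack([cv2.resize(im[100:384,100:400],(400,390)),cv2.resize(load('side7')[1][170:250,210:310],(390,390))])[:,:,::-1])
"
```

```text
t 6.78 tcp [ 0.6221 -0.1272  0.3303] grasp [ 0.6222 -0.1272  0.1503] rpy [-3.1414e+00  8.0000e-04 -3.0907e+00] F [0.16 0.86 1.12] w 0.0295
  need [0.003 0.016 0.003] [-0.     0.001 -0.   ]
{'L': (array([0.60453689, 0.20343429, 0.08800496]), [(np.float64(0.10292060304468192), 2329), (np.float64(0.10313255129013127), 529)]), 'R': (array([ 0.62007122, -0.0957186 ,  0.08826506]), [(np.float64(0.12072305494412354), 1953), (np.float64(0.12079918011759337), 1123)])}
```

View pics/c10.png

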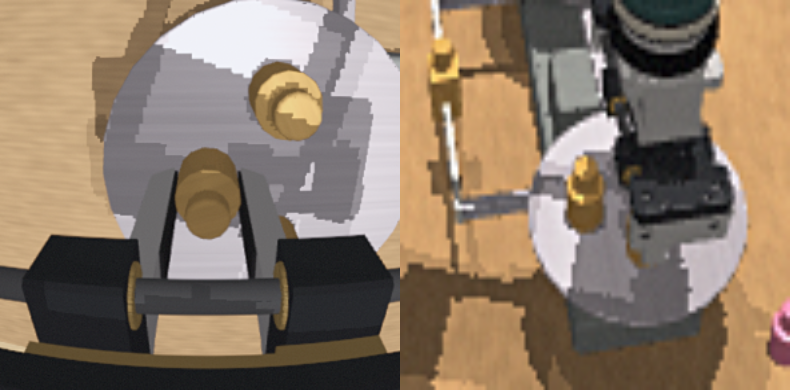

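The wrist force went from −2 N to about +1 N at the expected height, so the weight is resting on the plate. Releasing gently.

Call:
move_arm([
  [[0.35,0,0,0,0,0,0],[0.45,0,0,0,0,0,0],[0.55,0,0,0,0,0,0],[0.6,0,0,0,0,0,0],[0.6,0,0,0,0,0,0]],
])

```text
time: 7.2
tool_pos: [0.6221, -0.1271, 0.3297]
ee_rot: [3.142, 0.0, -3.091]
wrist_force: [-0.2, -0.0, 0.1]
width: 0.0548
```

Call:
move_arm([
  [[0.6,0,0,-0.1,0,0,0],[0.6,0,0,-0.3,0,0,0],[0.6,0,0,-0.6,0,0,0],[0.6,0,0,-0.8,0,0,0],[0.6,0,0,-0.8,0,0,0]],
])

```text
time: 7.62
tool_pos: [0.6223, -0.1272, 0.417]
ee_rot: [-3.138, 0.011, -3.091]
wrist_force: [0.2, 0.1, 1.4]
width: 0.0566
```

```bash
python3 -c "
from h import *
p,im,D=snap('wrist','wrist8');snap('side','side8');snap('scene','scene8')
to(.473,.049,.22)
print(fitplates(['scene8','side8']))
cv2.imwrite('pics/c11.png',np.hstack([cv2.resize(im[100:384,100:400],(400,390)),cv2.resize(load('scene8')[1][140:250,160:310],(390,390))])[:,:,::-1])
"
```

```text
t 7.77 tcp [ 0.6219 -0.1271  0.4093] grasp [ 0.6219 -0.1271  0.2293] rpy [ 3.1413e+00 -3.0000e-04 -3.0907e+00] F [-0.3   1.02 -0.25] w 0.0566
  need [1.398 1.835 0.094] [ 0. -0. -0.]
{'L': (array([0.60455535, 0.20299262, 0.08837349]), [(np.float64(0.10297441325978438), 2317), (np.float64(0.10299877678747373), 745)]), 'R': (array([ 0.62057767, -0.09561161,  0.08848167]), [(np.float64(0.12075226766365955), 2111), (np.float64(0.12097724099742559), 1439)])}
```

View pics/c11.png

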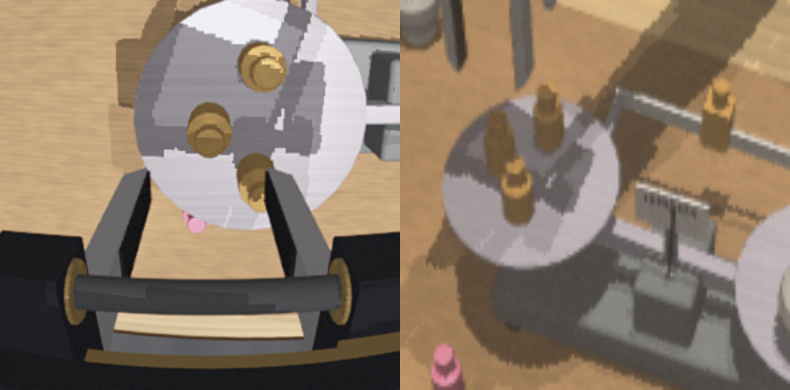

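Call:
move_arm([
  [[0.5,0.25,0.3,0,0,0,0],[0.5,0.5,0.6,0,0,0,0],[0.5,0.75,0.9,0,0,0,0],[0.5,0.8,0.95,0,0,0,0]],
])

```text
time: 8.1
tool_pos: [0.5342, -0.0331, 0.4073]
ee_rot: [3.138, -0.006, -3.087]
wrist_force: [1.7, 0.8, 0.3]
width: 0.0472
```

Call:
move_arm([
  [[0.5,0.25,0.3,0,0,0,0],[0.5,0.5,0.6,0,0,0,0],[0.5,0.6,0.85,0,0,0,0],[0.5,0.6,0.88,0,0,0,0],[0.5,0.6,0.88,0.1,0,0,0],[0.5,0.6,0.88,0.3,0,0,0],[0.5,0.6,0.88,0.3,0,0,0],[0.5,0.6,0.88,0.3,0,0,0]],
])

```text
time: 8.77
tool_pos: [0.4732, 0.0476, 0.3771]
ee_rot: [-3.142, -0.005, -3.092]
wrist_force: [0.8, 1.0, 0.4]
width: 0.0467
```

```bash
python3 -c "
from h import *
p,im,D=snap('wrist','wrist9');snap('side','side9');snap('scene','scene9')
to(.473,.049,.125)
cv2.imwrite('pics/c12.png',np.hstack([cv2.resize(im[100:384,100:400],(400,390)),cv2.resize(load('side9')[1][140:230,190:280],(390,390))])[:,:,::-1])
"
```

```text
t 8.92 tcp [0.4736 0.0478 0.38  ] grasp [0.4736 0.0478 0.2   ] rpy [-3.1415e+00  4.0000e-04 -3.0919e+00] F [ 0.06  0.29 -1.05] w 0.0465
  need [0.005 0.013 0.75 ] [-0.     0.    -0.001]
```

View pics/c12.png

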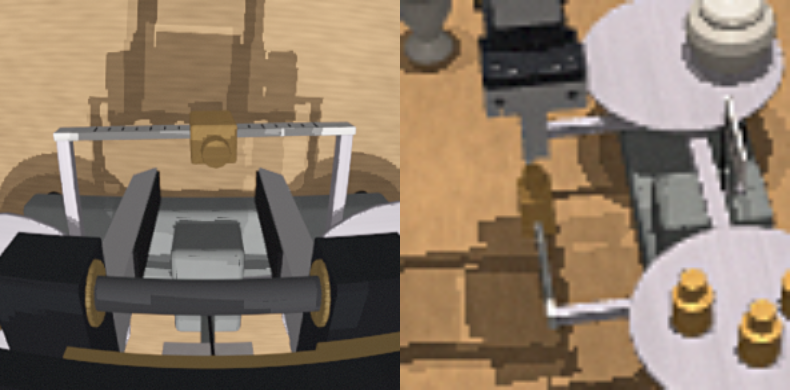

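```bash
python3 -c "
from h import *
p,im,D=load('wrist9')
print(wonz(p,261.3,210.7,.136))
# ends of bar
print(wonz(p,100+60*.75,100+133*.728,.097),wonz(p,100+350*.75,100+130*.728,.089))
"
```

```text
[0.46892513 0.05214834 0.136     ]
[ 0.47485384 -0.05801188  0.097     ] [0.46459526 0.15261072 0.089     ]
```

Call:
move_arm([
  [[0.5,0.02,0.03,0.15,0,0,0],[0.5,0.02,0.03,0.35,0,0,0],[0.5,0.02,0.03,0.5,0,0,0],[0.5,0.02,0.03,0.5,0,0,0],[0.5,0.02,0.03,0.5,0,0,0]],
])

```text
time: 9.33
tool_pos: [0.471, 0.0511, 0.3298]
ee_rot: [3.142, -0.001, -3.091]
wrist_force: [-0.3, -0.2, 0.6]
width: 0.047
```

```bash
python3 -c "
from h import *
p,im,D=snap('wrist','wrist10')
to(.471,.051,.125)
cv2.imwrite('pics/c13.png',cv2.resize(im[130:330,130:380],(750,600))[:,:,::-1])
"
```

```text
t 9.38 tcp [0.4712 0.0512 0.3308] grasp [0.4715 0.0512 0.1508] rpy [-3.1415e+00  1.5000e-03 -3.0911e+00] F [ 0.02 -0.49 -0.07] w 0.0468
  need [ 0.003 -0.001  0.258] [-0.     0.001 -0.   ]
```

View pics/c13.png

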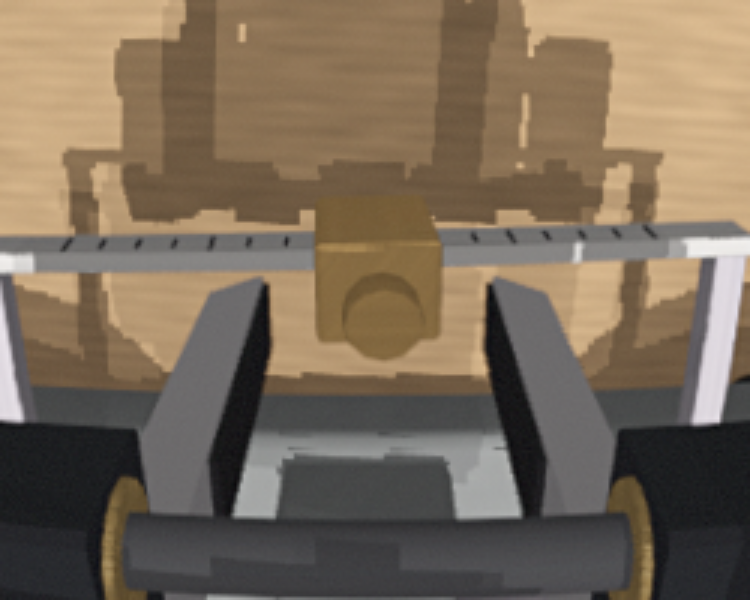

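Call:
move_arm([
  [[0.5,0,0.0,0.08,0,0,0],[0.5,0,0,0.16,0,0,0],[0.5,0,0,0.22,0,0,0],[0.5,0,0,0.25,0,0,0],[0.5,0,0,0.25,0,0,0],[0.5,0,0,0.25,0,0,0]],
])

```text
time: 9.88
tool_pos: [0.4707, 0.0514, 0.3044]
ee_rot: [3.141, -0.001, -3.091]
wrist_force: [-0.1, -0.2, 0.7]
width: 0.0477
```

```bash
python3 -c "
from h import *
p,im,D=snap('wrist','wrist11')
to(.471,.051,.125)
cv2.imwrite('pics/c14.png',cv2.resize(im[130:330,130:380],(750,600))[:,:,::-1])
"
```

```text
t 9.93 tcp [0.4708 0.0514 0.3048] grasp [0.4708 0.0514 0.1248] rpy [ 3.1415e+00  2.0000e-04 -3.0907e+00] F [-0.73 -0.68 -0.22] w 0.0469
  need [-0.002 -0.004 -0.002] [ 0.  0. -0.]
```

View pics/c14.png

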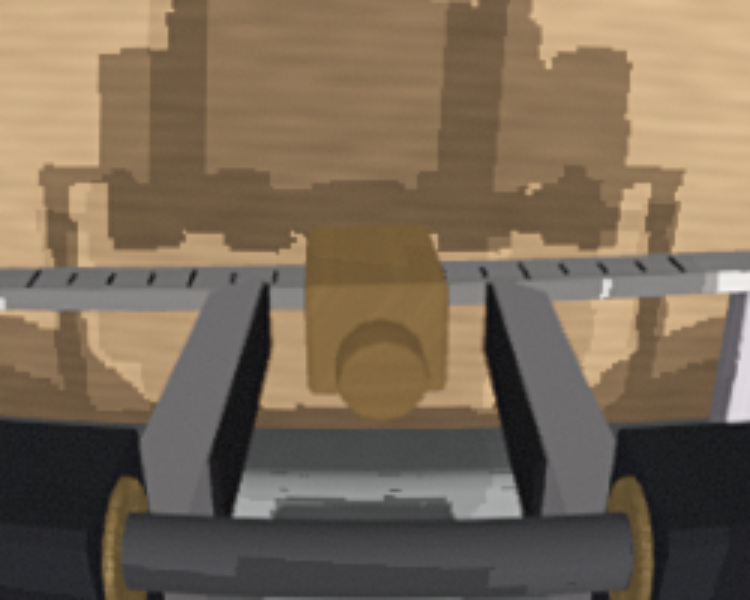

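Call:
move_arm([
  [[0.5,0,-0.03,0,0,0,0],[0.5,0,-0.06,0,0,0,0],[0.5,0,-0.08,0,0,0,0],[0.5,0,-0.1,0,0,0,0],[0.5,0,-0.13,0,0,0,0],[0.5,0,-0.17,0,0,0,0],[0.5,0,-0.21,0,0,0,0],[0.5,0,-0.25,0,0,0,0]],
])

```text
time: 10.6
tool_pos: [0.4721, 0.026, 0.3048]
ee_rot: [3.141, 0.0, -3.091]
wrist_force: [-0.3, 0.9, 1.4]
width: 0.0474
```

Call:
move_arm([
  [[0.5,0,-0.04,0,0,0,0],[0.5,0,-0.08,0,0,0,0],[0.5,0,-0.12,0,0,0,0],[0.5,0,-0.16,0,0,0,0],[0.5,0,-0.2,0,0,0,0],[0.5,0,-0.24,0,0,0,0],[0.5,0,-0.28,0,0,0,0],[0.5,0,-0.32,0,0,0,0]],
])

```text
time: 11.27
tool_pos: [0.4737, -0.0059, 0.3047]
ee_rot: [3.141, -0.0, -3.091]
wrist_force: [-0.3, -0.1, 0.3]
width: 0.0472
```

Call:
move_arm([
  [[0.5,0,0.0,0,0,0,0],[0.5,0,0.04,0,0,0,0],[0.5,0,0.08,0,0,0,0],[0.5,0,0.08,0,0,0,0],[0.5,0,0.08,0,0,0,0],[0.5,0,0.08,0,0,0,0],[0.5,0,0.08,0,0,0,0],[0.5,0,0.08,0,0,0,0]],
])

```text
time: 11.93
tool_pos: [0.4733, 0.0025, 0.3047]
ee_rot: [3.142, 0.0, -3.091]
wrist_force: [-1.4, 0.5, -0.6]
width: 0.047
```

```bash
cat >> h.py <<'E'
def tilt(tag):
    snap('side','side'+tag);snap('scene','scene'+tag);p,im,D=snap('wrist','wrist'+tag)
    f=fitplates(['scene'+tag,'side'+tag]);
    a=[(l[0]-r[0])/.3 for l,r in zip(f['L'][1],f['R'][1])]
    print('tilt scene,side',np.round(a,4),'z',np.round(f['L'][1],4).tolist(),np.round(f['R'][1],4).tolist())
    cv2.imwrite(f'pics/w{tag}.png',cv2.resize(im[130:330,130:380],(750,600))[:,:,::-1])
E
python3 -c "
from h import *
to(.471,.051,.125);tilt('12')
"
```

```text
t 11.93 tcp [0.4733 0.0025 0.3047] grasp [0.4733 0.0025 0.1247] rpy [ 3.1416e+00  1.0000e-04 -3.0906e+00] F [-1.44  0.45 -0.59] w 0.047
  need [-0.002  0.486 -0.003] [0. 0. 0.]
tilt scene,side [-0.0597 -0.0594] z [[0.1029, 2327.0], [0.1031, 944.0]] [[0.1209, 2133.0], [0.1209, 1588.0]]
```

View pics/w12.png

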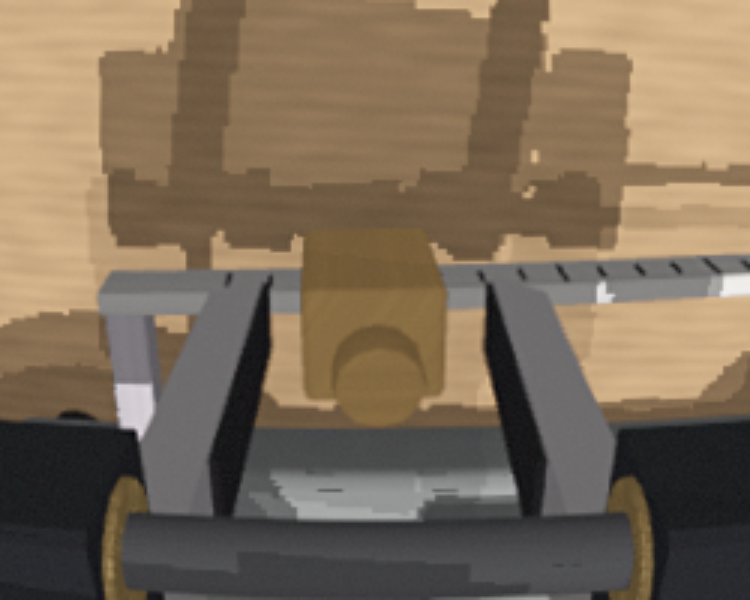

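Call:
move_arm([
  [[0.5,0,-0.03,0,0,0,0],[0.5,0,-0.06,0,0,0,0],[0.5,0,-0.08,0,0,0,0],[0.5,0,-0.1,0,0,0,0],[0.5,0,-0.14,0,0,0,0],[0.5,0,-0.18,0,0,0,0],[0.5,0,-0.22,0,0,0,0],[0.5,0,-0.25,0,0,0,0]],
])

```text
time: 12.75
tool_pos: [0.4746, -0.023, 0.3045]
ee_rot: [3.141, 0.0, -3.091]
wrist_force: [-0.9, 1.6, -0.5]
width: 0.0471
```

Call:
move_arm([
  [[0.5,0,0.02,0,0,0,0],[0.5,0,0.05,0,0,0,0],[0.5,0,0.08,0,0,0,0],[0.5,0,0.08,0,0,0,0],[0.5,0,0.08,0,0,0,0],[0.5,0,0.08,0,0,0,0],[0.5,0,0.08,0,0,0,0],[0.5,0,0.08,0,0,0,0]],
])

```text
time: 13.42
tool_pos: [0.4741, -0.0145, 0.3047]
ee_rot: [-3.142, 0.0, -3.091]
wrist_force: [-0.1, -0.1, 0.1]
width: 0.0471
```

Call:
move_arm([
  [[0.5,0,0,0,0,0,0],[0.5,0,0,0,0,0,0],[0.5,0,0,0,0,0,0],[0.5,0,0,0,0,0,0],[0.5,0,0,0,0,0,0],[0.5,0,0,0,0,0,0],[0.5,0,0,0,0,0,0],[0.5,0,0,0,0,0,0]],
])

```text
time: 14.08
tool_pos: [0.4741, -0.0145, 0.3047]
ee_rot: [3.142, 0.0, -3.091]
wrist_force: [-0.1, -0.1, 0.0]
width: 0.047
```

```bash
python3 -c "
from h import *
to(.471,.051,.125);tilt('13')
"
```

```text
t 14.08 tcp [ 0.4741 -0.0145  0.3047] grasp [ 0.4742 -0.0145  0.1247] rpy [ 3.1415e+00  1.0000e-04 -3.0907e+00] F [-0.11 -0.15  0.01] w 0.047
  need [-0.002  0.656 -0.003] [ 0.  0. -0.]
tilt scene,side [-0.0498 -0.0492] z [[0.1044, 2327.0], [0.1046, 944.0]] [[0.1193, 2100.0], [0.1194, 1584.0]]
```

View pics/w13.png

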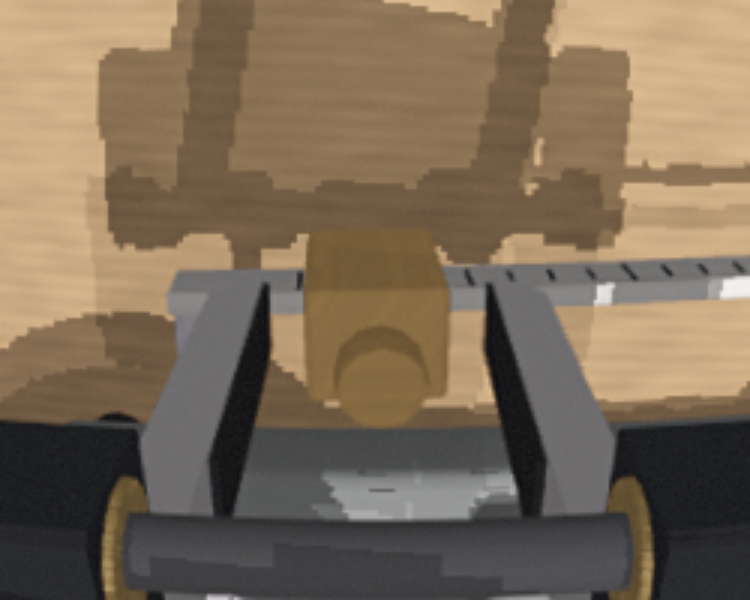

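Call:
move_arm([
  [[0.5,0,0,0,0,0,0],[0.5,0,0,0,0,0,0],[0.5,0,0,0,0,0,0],[0.5,0,0,0,0,0,0],[0.5,0,0,0,0,0,0],[0.5,0,0,0,0,0,0],[0.5,0,0,0,0,0,0],[0.5,0,0,0,0,0,0]],
])

```text
time: 14.9
tool_pos: [0.4741, -0.0145, 0.3047]
ee_rot: [3.141, 0.0, -3.091]
wrist_force: [0.8, 0.2, -0.5]
width: 0.0468
```

```bash
python3 -c "
from h import *
tilt('14');to(.471,.051,.125)
"
```

```text
tilt scene,side [-0.051 -0.051] z [[0.1042, 2323.0], [0.1043, 941.0]] [[0.1195, 2102.0], [0.1196, 1579.0]]
t 15.05 tcp [ 0.4741 -0.0145  0.3047] grasp [ 0.4741 -0.0145  0.1247] rpy [ 3.1415 -0.     -3.0907] F [ 0.18 -0.37 -1.16] w 0.0471
  need [-0.002  0.656 -0.003] [ 0. -0. -0.]
```

Call:
move_arm([
  [[0.5,0,-0.03,0,0,0,0],[0.5,0,-0.06,0,0,0,0],[0.5,0,-0.08,0,0,0,0],[0.5,0,-0.1,0,0,0,0],[0.5,0,-0.12,0,0,0,0],[0.5,0,-0.14,0,0,0,0],[0.5,0,-0.152,0,0,0,0],[0.5,0,-0.152,0,0,0,0]],
])

```text
time: 15.72
tool_pos: [0.4749, -0.03, 0.3046]
ee_rot: [-3.141, -0.0, -3.091]
wrist_force: [0.1, -0.7, 0.0]
width: 0.0469
```

Call:
move_arm([
  [[0.5,0,0.02,0,0,0,0],[0.5,0,0.05,0,0,0,0],[0.5,0,0.08,0,0,0,0],[0.5,0,0.08,0,0,0,0],[0.5,0,0.08,0,0,0,0],[0.5,0,0.08,0,0,0,0],[0.5,0,0.08,0,0,0,0],[0.5,0,0.08,0,0,0,0]],
])

```text
time: 16.38
tool_pos: [0.4745, -0.0217, 0.3047]
ee_rot: [3.142, 0.0, -3.091]
wrist_force: [-0.1, -0.2, -0.1]
width: 0.0473
```

Call:
move_arm([
  [[0.5,0,0,0,0,0,0],[0.5,0,0,0,0,0,0],[0.5,0,0,0,0,0,0],[0.5,0,0,0,0,0,0],[0.5,0,0,0,0,0,0],[0.5,0,0,0,0,0,0],[0.5,0,0,0,0,0,0],[0.5,0,0,0,0,0,0]],
])

```text
time: 17.05
tool_pos: [0.4745, -0.0217, 0.3047]
ee_rot: [3.141, 0.0, -3.091]
wrist_force: [-0.3, 0.3, 0.5]
width: 0.0472
```

Call:
move_arm([
  [[0.5,0,0,0,0,0,0],[0.5,0,0,0,0,0,0],[0.5,0,0,0,0,0,0],[0.5,0,0,0,0,0,0],[0.5,0,0,0,0,0,0],[0.5,0,0,0,0,0,0],[0.5,0,0,0,0,0,0],[0.5,0,0,0,0,0,0]],
])

```text
time: 17.72
tool_pos: [0.4745, -0.0217, 0.3047]
ee_rot: [3.142, 0.0, -3.091]
wrist_force: [0.0, -0.2, -0.2]
width: 0.0471
```

```bash
python3 -c "
from h import *
tilt('15');to(.471,.051,.125);tilt('15b')
"
```

```text
tilt scene,side [-0.0039 -0.0033] z [[0.1113, 2312.0], [0.1115, 927.0]] [[0.1125, 2085.0], [0.1125, 1579.0]]
t 17.87 tcp [ 0.4745 -0.0217  0.3047] grasp [ 0.4745 -0.0217  0.1247] rpy [ 3.1415  0.     -3.0907] F [-0.38 -0.09 -0.04] w 0.0468
  need [-0.002  0.728 -0.003] [ 0.  0. -0.]
tilt scene,side [-0.0036 -0.0032] z [[0.1113, 2313.0], [0.1115, 931.0]] [[0.1124, 2084.0], [0.1125, 1579.0]]
```

View pics/w15b.png

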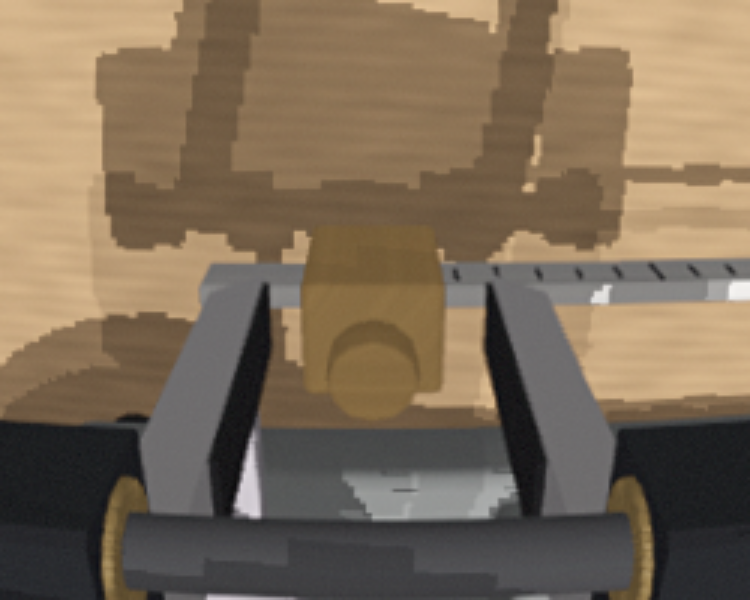

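Call:
move_arm([
  [[0.5,0,-0.03,0,0,0,0],[0.5,0,-0.06,0,0,0,0],[0.5,0,-0.075,0,0,0,0],[0.5,0,-0.08,0,0,0,0],[0.5,0,-0.085,0,0,0,0],[0.5,0,-0.085,0,0,0,0],[0.5,0,-0.085,0,0,0,0]],
])

```text
time: 18.6
tool_pos: [0.4749, -0.0302, 0.3047]
ee_rot: [3.141, 0.0, -3.091]
wrist_force: [-0.1, 0.1, -0.2]
width: 0.047
```

Call:
move_arm([
  [[0.5,0,0.02,0,0,0,0],[0.5,0,0.05,0,0,0,0],[0.5,0,0.08,0,0,0,0],[0.5,0,0.08,0,0,0,0],[0.5,0,0.08,0,0,0,0],[0.5,0,0.08,0,0,0,0],[0.5,0,0.08,0,0,0,0],[0.5,0,0.08,0,0,0,0]],
])

```text
time: 19.27
tool_pos: [0.4745, -0.0223, 0.3047]
ee_rot: [3.142, 0.0, -3.091]
wrist_force: [0.2, 0.4, 0.7]
width: 0.0471
```

Call:
move_arm([
  [[0.5,0,0,0,0,0,0],[0.5,0,0,0,0,0,0],[0.5,0,0,0,0,0,0],[0.5,0,0,0,0,0,0],[0.5,0,0,0,0,0,0],[0.5,0,0,0,0,0,0],[0.5,0,0,0,0,0,0],[0.5,0,0,0,0,0,0]],
])

```text
time: 19.93
tool_pos: [0.4745, -0.0222, 0.3047]
ee_rot: [3.142, 0.0, -3.091]
wrist_force: [0.2, 0.6, -0.4]
width: 0.0464
```

Call:
move_arm([
  [[0.5,0,0,0,0,0,0],[0.5,0,0,0,0,0,0],[0.5,0,0,0,0,0,0],[0.5,0,0,0,0,0,0],[0.5,0,0,0,0,0,0],[0.5,0,0,0,0,0,0],[0.5,0,0,0,0,0,0],[0.5,0,0,0,0,0,0]],
])

```text
time: 20.6
tool_pos: [0.4745, -0.0222, 0.3047]
ee_rot: [3.142, 0.0, -3.091]
wrist_force: [-0.8, -0.3, 0.4]
width: 0.0473
```

```bash
python3 -c "
from h import *
tilt('16');to(.471,.051,.125);tilt('16b')
"
```

```text
tilt scene,side [-0.0034 -0.0037] z [[0.1113, 2307.0], [0.1114, 928.0]] [[0.1124, 2073.0], [0.1125, 1585.0]]
t 20.75 tcp [ 0.4745 -0.0222  0.3047] grasp [ 0.4745 -0.0222  0.1247] rpy [ 3.1415e+00  1.0000e-04 -3.0907e+00] F [-0.29  0.24  0.17] w 0.0471
  need [-0.002  0.733 -0.003] [ 0.  0. -0.]
tilt scene,side [-0.004  -0.0036] z [[0.1112, 2307.0], [0.1114, 933.0]] [[0.1124, 2085.0], [0.1125, 1582.0]]
```

Call:
move_arm([
  [[0.5,0,-0.03,0,0,0,0],[0.5,0,-0.06,0,0,0,0],[0.5,0,-0.075,0,0,0,0],[0.5,0,-0.082,0,0,0,0],[0.5,0,-0.088,0,0,0,0],[0.5,0,-0.088,0,0,0,0],[0.5,0,-0.088,0,0,0,0]],
])

```text
time: 21.48
tool_pos: [0.475, -0.0311, 0.3047]
ee_rot: [3.141, -0.0, -3.091]
wrist_force: [-0.1, -0.6, -0.3]
width: 0.0469
```

Call:
move_arm([
  [[0.5,0,0.02,0,0,0,0],[0.5,0,0.05,0,0,0,0],[0.5,0,0.08,0,0,0,0],[0.5,0,0.08,0,0,0,0],[0.5,0,0.08,0,0,0,0],[0.5,0,0.08,0,0,0,0],[0.5,0,0.08,0,0,0,0],[0.5,0,0.08,0,0,0,0]],
])

```text
time: 22.15
tool_pos: [0.4746, -0.0231, 0.3047]
ee_rot: [3.142, -0.0, -3.091]
wrist_force: [0.5, -0.6, -0.2]
width: 0.0471
```

Call:
move_arm([
  [[0.5,0,0,0,0,0,0],[0.5,0,0,0,0,0,0],[0.5,0,0,0,0,0,0],[0.5,0,0,0,0,0,0],[0.5,0,0,0,0,0,0],[0.5,0,0,0,0,0,0],[0.5,0,0,0,0,0,0],[0.5,0,0,0,0,0,0]],
])

```text
time: 22.82
tool_pos: [0.4746, -0.023, 0.3047]
ee_rot: [3.142, 0.0, -3.091]
wrist_force: [0.0, -0.9, -0.3]
width: 0.047
```

Call:
move_arm([
  [[0.5,0,0,0,0,0,0],[0.5,0,0,0,0,0,0],[0.5,0,0,0,0,0,0],[0.5,0,0,0,0,0,0],[0.5,0,0,0,0,0,0],[0.5,0,0,0,0,0,0],[0.5,0,0,0,0,0,0],[0.5,0,0,0,0,0,0]],
])

```text
time: 23.48
tool_pos: [0.4746, -0.023, 0.3047]
ee_rot: [3.142, 0.0, -3.091]
wrist_force: [0.8, 0.1, -0.4]
width: 0.0468
```

```bash
python3 -c "
from h import *
tilt('17');to(.471,.051,.125);tilt('17b')
"
```

```text
tilt scene,side [-0.003  -0.0024] z [[0.1114, 2303.0], [0.1116, 934.0]] [[0.1123, 2082.0], [0.1123, 1580.0]]
t 23.63 tcp [ 0.4746 -0.023   0.3046] grasp [ 0.4745 -0.023   0.1246] rpy [ 3.1415 -0.     -3.0907] F [-0.21  0.15  0.48] w 0.0466
  need [-0.002  0.741 -0.003] [ 0. -0. -0.]
tilt scene,side [-0.003  -0.0031] z [[0.1115, 2308.0], [0.1115, 926.0]] [[0.1124, 2082.0], [0.1124, 1576.0]]
```

Call:
move_arm([
  [[0.5,0,-0.03,0,0,0,0],[0.5,0,-0.06,0,0,0,0],[0.5,0,-0.075,0,0,0,0],[0.5,0,-0.08,0,0,0,0],[0.5,0,-0.084,0,0,0,0],[0.5,0,-0.084,0,0,0,0],[0.5,0,-0.084,0,0,0,0]],
])

```text
time: 24.37
tool_pos: [0.475, -0.0314, 0.3046]
ee_rot: [3.142, -0.0, -3.091]
wrist_force: [-0.6, -0.2, 0.3]
width: 0.0468
```

Call:
move_arm([
  [[0.5,0,0.02,0,0,0,0],[0.5,0,0.05,0,0,0,0],[0.5,0,0.08,0,0,0,0],[0.5,0,0.08,0,0,0,0],[0.5,0,0.08,0,0,0,0],[0.5,0,0.08,0,0,0,0],[0.5,0,0.08,0,0,0,0],[0.5,0,0.08,0,0,0,0]],
])

```text
time: 25.03
tool_pos: [0.4746, -0.0235, 0.3047]
ee_rot: [3.142, 0.0, -3.091]
wrist_force: [-0.3, -0.8, -0.2]
width: 0.0467
```

Call:
move_arm([
  [[0.5,0,0,0,0,0,0],[0.5,0,0,0,0,0,0],[0.5,0,0,0,0,0,0],[0.5,0,0,0,0,0,0],[0.5,0,0,0,0,0,0],[0.5,0,0,0,0,0,0],[0.5,0,0,0,0,0,0],[0.5,0,0,0,0,0,0]],
])

```text
time: 25.7
tool_pos: [0.4746, -0.0234, 0.3047]
ee_rot: [3.142, 0.0, -3.091]
wrist_force: [-0.1, -0.3, 0.7]
width: 0.047
```

Call:
move_arm([
  [[0.5,0,0,0,0,0,0],[0.5,0,0,0,0,0,0],[0.5,0,0,0,0,0,0],[0.5,0,0,0,0,0,0],[0.5,0,0,0,0,0,0],[0.5,0,0,0,0,0,0],[0.5,0,0,0,0,0,0],[0.5,0,0,0,0,0,0]],
])

```text
time: 26.37
tool_pos: [0.4746, -0.0234, 0.3047]
ee_rot: [3.142, 0.0, -3.091]
wrist_force: [-0.4, 0.1, 0.7]
width: 0.0467
```

```bash
python3 -c "
from h import *
tilt('18');to(.471,.051,.125);tilt('18b')
im=load('scene18')[1][185:235,235:305]
cv2.imwrite('pics/c18.png',cv2.resize(im,None,fx=10,fy=10,interpolation=cv2.INTER_CUBIC)[:,:,::-1])
"
```

```text
tilt scene,side [-0.002  -0.0021] z [[0.1115, 2306.0], [0.1116, 936.0]] [[0.1121, 2074.0], [0.1122, 1578.0]]
t 26.52 tcp [ 0.4746 -0.0234  0.3047] grasp [ 0.4746 -0.0234  0.1247] rpy [ 3.1415  0.     -3.0907] F [ 0.19 -0.36  0.67] w 0.0469
  need [-0.002  0.745 -0.003] [ 0.  0. -0.]
tilt scene,side [-0.0018 -0.0022] z [[0.1116, 2308.0], [0.1116, 933.0]] [[0.1122, 2088.0], [0.1122, 1588.0]]
```

View pics/c18.png

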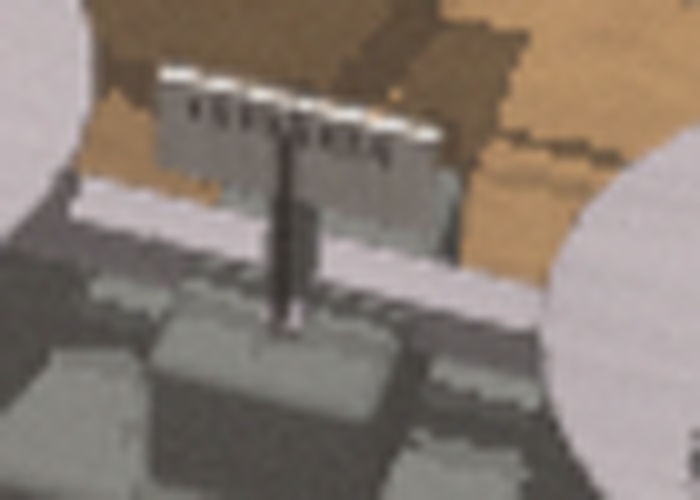

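Call:
move_arm([
  [[0.5,0,-0.03,0,0,0,0],[0.5,0,-0.06,0,0,0,0],[0.5,0,-0.075,0,0,0,0],[0.5,0,-0.08,0,0,0,0],[0.5,0,-0.084,0,0,0,0],[0.5,0,-0.084,0,0,0,0],[0.5,0,-0.084,0,0,0,0]],
])

```text
time: 27.25
tool_pos: [0.475, -0.0318, 0.3046]
ee_rot: [3.141, -0.0, -3.091]
wrist_force: [0.7, 1.3, -0.9]
width: 0.0467
```

Call:
move_arm([
  [[0.5,0,0.02,0,0,0,0],[0.5,0,0.05,0,0,0,0],[0.5,0,0.08,0,0,0,0],[0.5,0,0.08,0,0,0,0],[0.5,0,0.08,0,0,0,0],[0.5,0,0.08,0,0,0,0],[0.5,0,0.08,0,0,0,0],[0.5,0,0.08,0,0,0,0]],
])

```text
time: 27.92
tool_pos: [0.4746, -0.0239, 0.3047]
ee_rot: [3.142, 0.0, -3.091]
wrist_force: [-0.2, 0.7, 0.2]
width: 0.0468
```

Call:
move_arm([
  [[0.5,0,0,0,0,0,0],[0.5,0,0,0,0,0,0],[0.5,0,0,0,0,0,0],[0.5,0,0,0,0,0,0],[0.5,0,0,0,0,0,0],[0.5,0,0,0,0,0,0],[0.5,0,0,0,0,0,0],[0.5,0,0,0,0,0,0]],
])

```text
time: 28.58
tool_pos: [0.4746, -0.0238, 0.3046]
ee_rot: [3.142, -0.0, -3.091]
wrist_force: [0.3, -0.3, 0.4]
width: 0.0469
```

Call:
move_arm([
  [[0.5,0,0,0,0,0,0],[0.5,0,0,0,0,0,0],[0.5,0,0,0,0,0,0],[0.5,0,0,0,0,0,0],[0.5,0,0,0,0,0,0],[0.5,0,0,0,0,0,0],[0.5,0,0,0,0,0,0],[0.5,0,0,0,0,0,0]],
])

```text
time: 29.25
tool_pos: [0.4746, -0.0238, 0.3047]
ee_rot: [3.142, 0.0, -3.091]
wrist_force: [0.1, 0.3, -0.2]
width: 0.0468
```

```bash
python3 -c "
from h import *
tilt('19');to(.471,.051,.125);tilt('19b')
"
```

```text
tilt scene,side [-0.0009 -0.0007] z [[0.1117, 2313.0], [0.1119, 928.0]] [[0.112, 2081.0], [0.1121, 1581.0]]
t 29.4 tcp [ 0.4746 -0.0238  0.3047] grasp [ 0.4746 -0.0238  0.1247] rpy [ 3.1415e+00  1.0000e-04 -3.0907e+00] F [0.17 0.78 0.83] w 0.0472
  need [-0.002  0.749 -0.003] [ 0.  0. -0.]
tilt scene,side [-0.0007 -0.0013] z [[0.1117, 2311.0], [0.1117, 934.0]] [[0.1119, 2082.0], [0.1121, 1577.0]]
```

View pics/w19b.png

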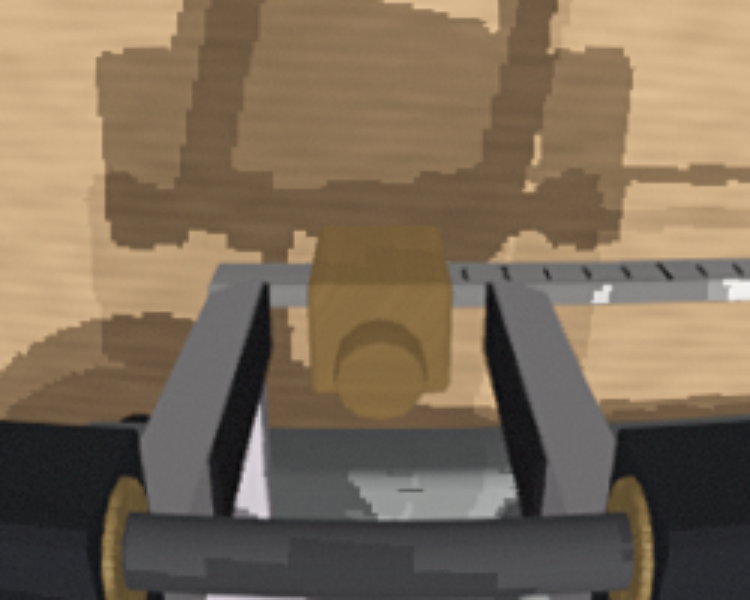

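Call:
move_arm([
  [[0.5,0,-0.0,-0.1,0,0,0],[0.5,0,0,-0.25,0,0,0],[0.5,0,0,-0.5,0,0,0],[0.5,0,0,-0.75,0,0,0],[0.5,0,0,-1,0,0,0],[0.5,0,0,-1,0,0,0],[0.5,0,0,-1,0,0,0]],
])

```text
time: 30.13
tool_pos: [0.4748, -0.0238, 0.4069]
ee_rot: [-3.141, 0.005, -3.091]
wrist_force: [0.3, 0.1, 0.4]
width: 0.0467
```

Call:
move_arm([
  [[0.5,0.3,0,-0.1,0,0,0],[0.5,0.6,0,-0.2,0,0,0],[0.5,0.8,0,-0.2,0,0,0],[0.5,0.8,0,-0.2,0,0,0],[0.5,0.8,0,-0.2,0,0,0],[0.5,0.8,0,-0.2,0,0,0],[0.5,0.8,0,-0.2,0,0,0],[0.5,0.8,0,-0.2,0,0,0]],
])

```text
time: 30.8
tool_pos: [0.3955, -0.0279, 0.4238]
ee_rot: [3.141, -0.002, -3.09]
wrist_force: [0.1, -0.1, 0.0]
width: 0.0469
```

Call:
move_arm([
  [[0.5,0,0,0,0,0,0],[0.5,0,0,0,0,0,0],[0.5,0,0,0,0,0,0],[0.5,0,0,0,0,0,0],[0.5,0,0,0,0,0,0],[0.5,0,0,0,0,0,0],[0.5,0,0,0,0,0,0],[0.5,0,0,0,0,0,0]],
])

```text
time: 31.47
tool_pos: [0.3947, -0.0279, 0.4247]
ee_rot: [3.142, 0.0, -3.091]
wrist_force: [0.0, -0.0, 0.3]
width: 0.047
```

```bash
python3 -c "
from h import *
tilt('20');tilt('20b')
a=load('scene20')[1][140:270,160:370];b=load('side20')[1][120:250,190:320]
cv2.imwrite('pics/c20.png',np.hstack([cv2.resize(a,(480,300)),cv2.resize(b,(300,300))])[:,:,::-1])
o=robot.get_obs();print(o['time'],o['tool_pos'],o['wrist_force'])
"
```

```text
tilt scene,side [-0.001 -0.001] z [[0.1117, 2311.0], [0.1118, 946.0]] [[0.112, 2083.0], [0.1121, 1577.0]]
tilt scene,side [-0.0012 -0.0008] z [[0.1117, 2308.0], [0.1118, 946.0]] [[0.112, 2085.0], [0.112, 1579.0]]
31.7667 [ 0.39469122 -0.02790775  0.42467721] [-0.09982357  0.33810772 -1.16698393]
```

View pics/c20.png

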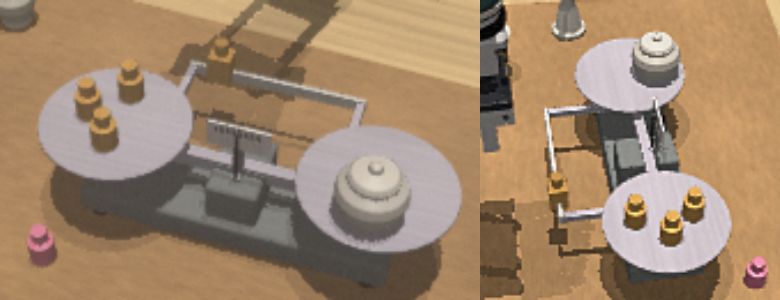

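The last views show all three brass weights upright on the right plate, the jar and the pink piece where they were, and the beam at rest about −0.001 rad with the hand clear. Handing in.

```bash
python3 -c "
from h import *
robot.close_job()"
```

```text
the job is handed in; nothing more can be done
```

The weighing is finished and handed in at 31.8 s of the 69 s allowed. I moved the brass weight from the jar's plate to the right plate, where it stands upright with the other two. I then slid the poise toward the right plate in small pushes until the balance levelled by itself.

- **Level:** with the hand well clear, both cameras read a resting tilt of about −0.001 rad, which is roughly 0.25 g from exact balance. It stayed steady over repeated readings.
- **Forces:** no wrist reading I took went above about 3 N at the set-down or during the pushes on the poise. Those are readings at the end of each move, so a brief peak between them would not show.
- **Other pieces:** in the last pictures the jar and the pink look-alike appear where they were. I planned the moves to stay clear of the other bench pieces, but did not check each one in the final views.
- **What disagreed:** one of the small poise pushes fell short and did not change the tilt, so I repeated it slightly further. The cameras also differed by a few millimetres on position, which did not affect the grasp or the placing.

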